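Set the decal with the treadle-and-lever press

ROBOT

A 6-joint arm with a two-finger parallel gripper is mounted at the origin on the work surface. World frame = base frame: x ahead of the robot, y to its left, z up, the work surface at z = 0. Lengths are in mm, angles in rad, forces in N, time in s.
With the tool pointing down it reaches from about 275 to 875 mm from the base axis. Payload 12.5 kg.
Tool frame: the origin (TCP) lies at the very end of the fingers, on their centre line; the grasp point (between the pads) lies 19 mm behind it (env.tcp_to_grasp is the distance from the TCP to the grasp point, in mm); z points along the fingers, y is the line along which they close (so a half turn about z gives the same grasp; the last joint's range is limited). The gripper opens to 85 mm and grips with 20 to 120 N. Pads are 22 mm wide; open, the fingers measure 114 mm over their backs; the gripper's body (76 mm by 85 mm) begins 54 mm behind the grasp point. The pads swing forward as they close: fully open they stand 13 mm farther back than shut.
Start: joints at [-1.384, 0.351, 1.652, -0, 1.139, -0.085], TCP at [147.676, -529.789, 231.29] pointing down, gripper open.
Joint ranges: [-2.75, 2.75], [-0.79, 2.1], [0.01, 2.65], [-1.57, 4.71], [0.07, 3.14], [-2.87, 2.87]. Speed limits (rad/s): [2.22, 2.22, 2.79, 3.14, 3.14, 3.14].

INTERFACE

Orientations are given as [roll, pitch, yaw] about the fixed x, y, z axes, in that order (R = Rz(yaw) Ry(pitch) Rx(roll)).
In Python, from station import state, optics, sign_off, env gives the robot as it stands. The module is installed in compiled form; this text tells all that it offers.
- The arm moves only by the tool carry_out, never from a script. Its argument "rows" is a list of rows, each an object of numbers: "x", "y", "z": the shift along the tool's x, y, z in m; "rx", "ry", "rz": the turn, a rotation vector about the tool's x, y, z in degrees; "claw": the finger opening in m, from 0 to 0.0854. A call has 1 to 20 rows; each row is the pose to reach, as a shift and turn from the pose commanded when the call began, along the tool's axes at that moment; what a row does not reach only later rows make up. A row lasts 1/12 s, in which the tool goes at most 41.7 mm and 7.16 degrees, less where a joint would pass 70% of its speed; a pose out of reach is approached as far as the arm can. A call with a gripper value outside its range is refused whole. The fingers move at their own pace and stop on an object; the grip force is fixed at half the most. Time passes only in rows, so rows that repeat a pose let the fingers close. It gives the time, the measured TCP pose, the force, the opening and the grip force at its end, in the units of the state.
- state(): the state, without advancing time (a new reading comes with each control period).
- optics.grab_frame(name): name is "scene" or "top"; returns a dict with "img" (400x640x3 uint8, red, green, blue), "depth" (400x640 float32, mm along the optical axis (not along the pixel's ray), 0 where there is no reading), "fx", "fy", "cx", "cy" (pixels), "cam_to_world" (4x4, takes a point from camera to world coordinates). Camera axes: x right, y down, z forward; pixel columns grow to the right and rows downward; lengths in mm; the calibration is good to about 2 mm. A picture is of the moment at which its call begins.
- sign_off(): hands the job in; it is judged then, once.
The state is a dict: "clock": time; "joint_pos": joint angles; "qd": joint speeds; "joint_torque": joint torques, N m; "position": TCP position; "ee_rot": TCP orientation; "wrist_force": force on the tool from outside, world axes, zero at the start; "wrist_torque": the same for the moment, N m; "gripper_width": finger opening in mm; "grip_force": force on a finger pad.
Only numpy, scipy, OpenCV 4.12 (cv2) and the standard library are available. Lean on these libraries where they do the work, as an engineer would, in place of code of your own. Each camera call takes 0.05 s, during which the arm holds its last target. There are 200 camera calls.

TASK

Set the decal on the saucer in the hand press: first push the treadle at the front of the press down to its stop, so that the platen rises with the saucer and stays up; next flip the safety catch right over so that it frees the lever; then pull the hand lever all the way down so that the rubber pad presses on the saucer, and keep holding it down: the program finishes while the gripper still holds the lever at its stop. Keep the saucer on its platen and leave the other ware and tools on the table where they are.

Things in the scene. Friction and masses are not known exactly. Their poses are not given: they have to be found in the camera images.
- press: bench decal press, dull green, fixed to the table: base 245 x 170 x 12 mm, column at the back, head (90 mm wide, top at 205 mm) reaching forward over a round platen. Origin on the table under the platen's centre; z up, its front (treadle side) looks along its own -x, towards the robot; its own +y is left as seen from the robot. 'Press x, y' below are these axes
- treadle (a joint): hinge angle of the treadle, rad: 0 at rest (plate raised, tilted 0.2 rad, front edge highest), 0.2 at its stop (plate level). The hinge axis runs along press y, 88 mm in front of the press origin and 36 mm up. A see-saw: its rear end lifts the platen. It springs back up when let go; about 15 N at the plate pushes it down
- treadle_pad (a point): centre of the top of the treadle's foot plate (steel, ribbed, 60 mm along press x by 70 mm along press y, 8 mm thick), 170 mm in front of the press origin; top 57 mm above the table at rest, 40 mm at the stop
- platen (a joint): height in m by which the platen has risen: 0 as found, about 0.014 after the treadle has been to its stop; it stays up by friction
- platen_top (a point): centre of the top of the platen (aluminium disc of 120 mm diameter), 60 mm above the table when down
- saucer: white ceramic saucer, 170 mm across, 20 mm high, with a yellow and green decal, lying loose on the platen; origin under its centre, inner floor 5 mm above that
- pad: round black rubber pad of 60 mm diameter under the head, on a sprung ram geared to the lever; origin at the centre of its lower face, 113 mm above the table at rest. The lever lowers it 36 mm per rad; it reaches the saucer only when the platen is up
- catch (a joint): angle of the safety catch, rad: 0 to 0.12 as found, guarding (its bar stands in front of the lever's locking dog: the lever moves no more than about 0.1 rad), 1.6 at its stop, flipped right over; the lever is free from about 1.2. It stays where it is left; about 1.5 N at the paddle moves it
- catch_hinge (a point): centre of the catch's hinge on the head's top, 223 mm above the table, axis along press x. The catch is L-shaped: a paddle standing up from the hinge and a 10 mm square bar that points 47 mm to press +y when guarding and stands up when flipped. The lever's dog stands 30 mm to press +y of the hinge, just behind the bar (to press +x), its top 12 mm above the hinge
- catch_tip (a point): middle of the top edge of the catch's paddle: steel plate 14 mm wide along press x, 8 mm thick, standing 45 mm up from the hinge when guarding, left of the head's middle. Push it towards press -y: it swings over until it lies about level. Keep the fingertips above the dog
- lever (a joint): angle of the hand lever, rad: 0 as found (up, leaning 15 degrees forward), 1.15 at its lower stop (nearly level, pointing to press -x); a spring lifts it again if let go; about 10 N at the handle holds it down
- lever_pivot (a point): point on the lever's axis (which runs along press y), in the plane of the handle's middle: 30 mm to press +x, 120 mm to press -y of the press origin, 185 mm up
- handle: the lever's handle: plain wooden round bar, 18 mm diameter, 90 mm long, lying along press y to the right of the head, 135 mm from the lever's axis; origin at the bar's middle, about 315 mm above the table at rest and 206 mm when the lever is down. The sleeve also turns freely on its own axis
- squeegee: bystander: decal squeegee, 90 x 60 x 18 mm, left of the treadle
- sanding_block: bystander: cork block 75 x 50 x 35 mm, right of the treadle
- brush: bystander: brush lying on the table right of the press
- glue_bowl: bystander: white bowl 100 mm across, 45 mm high, left of the press
- side_plate: bystander: decorated plate 210 mm across, 22 mm high
- glaze_jar: bystander: closed jar, 68 mm diameter, 100 mm high
- banding_wheel: bystander: aluminium disc, 120 mm diameter, 40 mm high
Mind the look-alikes: they are no part of the job. Leave any blue or red look-alike of the saucer alone.

How it is judged:
By the outcome, as a careful person would: the job done as asked, in the order asked, and still so for the second after the job is handed in, while the arm keeps its last pose, push and grip.
It also fails if it takes over 61 s, if anything falls off the work surface, if the arm or the gripper's body presses on something with over 40 N, if the wrist force passes 120 N, or if a joint passes its speed limit or range.

## Working session

There is one attempt and no reset: what is moved stays moved. The work goes in short steps, Python scripts to look and compute and a tool call to move; the robot and the scene stay as the last step left them, time stands still between calls to the robot, and variables do not carry over. Pictures are saved under pics/ and viewed, at most 10 in all, crops included, and the job is handed in when it is done.

Besides the shell and the picture viewer there is one more tool, called after "Emit:" as name(argument=value, ...), one argument or row to a line, values as JSON. carry_out: Moves the arm, as the interface text tells. Its arguments: {"type":"object","properties":{"rows":{"type":"array"}},"required":["rows"]}

```bash
mkdir -p pics; cat > h.py <<'E'
import numpy as np, cv2
from station import state, optics, sign_off, env
def grab(n):
    f=optics.grab_frame(n); return f
def world(f,u,v,d=None):
    d=f["depth"][int(v),int(u)] if d is None else d
    p=np.array([(u-f["cx"])/f["fx"]*d,(v-f["cy"])/f["fy"]*d,d,1.]); return (np.array(f["cam_to_world"])@p)[:3]
def cloud(f):
    v,u=np.mgrid[:400,:640]; d=f["depth"]
    P=np.stack([(u-f["cx"])/f["fx"]*d,(v-f["cy"])/f["fy"]*d,d,np.ones_like(d)],-1)@np.array(f["cam_to_world"]).T
    P=P[...,:3]; P[d==0]=np.nan; return P
E
python3 - <<'E'
from h import *
for n in("scene","top"):
    f=grab(n); cv2.imwrite(f"pics/{n}0.png",f["img"][...,::-1]); np.savez(f"{n}0.npz",**f); print(n,np.round(f["cam_to_world"],3).tolist(),f["fx"],(f["depth"]>0).mean())
print(state())
E
```

```text
scene [[0.592, 0.596, -0.542, 1405.073], [0.806, -0.452, 0.383, -665.097], [-0.017, -0.664, -0.748, 1422.489], [0.0, 0.0, 0.0, 1.0]] 460.5954632459222 0.99615234375
top [[0.004, -0.974, 0.228, 252.238], [-1.0, -0.004, 0.001, -33.751], [0.0, -0.228, -0.974, 1442.862], [0.0, 0.0, 0.0, 1.0]] 449.95439875278294 0.996046875
{'clock': 0.1, 'joint_pos': array([-1.38358420e+00,  3.51186978e-01,  1.65234395e+00,  1.39063650e-05,
        1.13909086e+00, -8.45820991e-02]), 'qd': array([ 3.84014713e-04, -2.26501328e-03, -1.48830910e-03,  1.92244668e-03,
        6.26632547e-05, -8.68279510e-04]), 'joint_torque': array([ 1.17130876e-03, -5.06830931e+01, -2.91875893e+01, -2.21024487e-05,
        2.68640193e-03, -1.63657393e-05]), 'position': array([ 147.63670853, -529.5156562 ,  230.81585834]), 'ee_rot': array([-3.14056827e+00, -9.95217278e-05,  2.71788347e-01]), 'wrist_force': array([ 0.02637659,  0.36799706, -0.30842724]), 'wrist_torque': array([-0.00847396,  0.02723698, -0.02612009]), 'grip_force': 0.0, 'gripper_width': 85.81899818738391}
```

View pics/scene0.png

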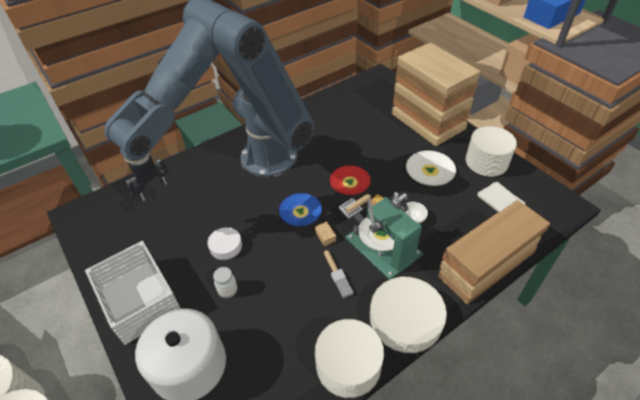

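View pics/top0.png

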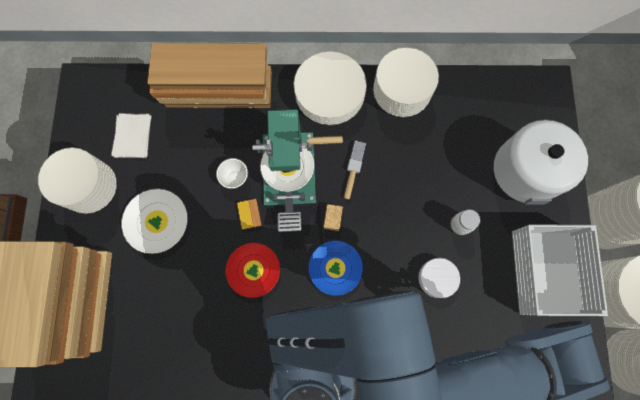

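The scene view shows the press at about (385,235). In the top view its head is at (284,140), its treadle at (289,222) and its handle at (325,140). The saucer on the platen is white, at (288,165). The red one (252,270), the blue one (335,268) and the white plate (155,221) are off the press, so they are not part of the job. I'll confirm this in an enlarged crop and measure.

```bash
python3 - <<'E'
from h import *
a=np.load("top0.npz");b=np.load("scene0.npz")
A=cv2.resize(a["img"][100:240,225:365],(560,560),interpolation=3)[:, :, ::-1]
cv2.imwrite("pics/ctop.png",A)
B=cv2.resize(b["img"][180:280,325:435],(660,600),interpolation=3)[:, :, ::-1]
cv2.imwrite("pics/cscene.png",B)
for n,f in(("top",a),("scene",b)):
    P=cloud(f); I=cv2.cvtColor(f["img"],cv2.COLOR_RGB2HSV).astype(int)
    near=(P[...,0]>380)&(P[...,0]<850)&(abs(P[...,1]-50)<250)
    g=near&(I[...,0]>65)&(I[...,0]<95)&(I[...,1]>70)&(P[...,2]>3)
    for lo,hi in((5,20),(198,212)):
        m=g&(P[...,2]>lo)&(P[...,2]<hi)
        if m.sum()>5:
            r=cv2.minAreaRect(P[m][:,:2].astype(np.float32)); print(n,lo,m.sum(),np.round(P[m].mean(0)),np.round(r[0],1),np.round(r[1],1),round(r[2],1))
    for nm,lo,hi in(("treadle",35,75),("hi",212,400)):
        m=near&(P[...,2]>lo)&(P[...,2]<hi)
        v,u=np.where(m)
        if nm=="hi":
            for k in range(0,len(u),2): print((u[k],v[k]),np.round(P[v[k],u[k]]).astype(int).tolist(),f["img"][v[k],u[k]].tolist(),end=";")
            print()
E
```

```text
top 5 694 [629.  72.  13.] [696.  84.] [264.5 170.9] 2.1
top 198 1653 [720.  84. 206.] [721.3  81.9] [177.   95.5] 4.1
(np.int64(271), np.int64(111)) [801, 123, 212] [75, 126, 109];(np.int64(285), np.int64(126)) [754, 80, 212] [78, 132, 115];(np.int64(271), np.int64(131)) [738, 121, 213] [80, 133, 116];(np.int64(289), np.int64(134)) [729, 68, 212] [57, 95, 82];(np.int64(338), np.int64(136)) [681, -71, 325] [117, 99, 73];(np.int64(340), np.int64(136)) [682, -76, 320] [131, 111, 80];(np.int64(314), np.int64(137)) [678, -7, 323] [116, 98, 73];(np.int64(316), np.int64(137)) [678, -13, 323] [120, 103, 75];(np.int64(318), np.int64(137)) [679, -18, 321] [137, 117, 84];(np.int64(320), np.int64(137)) [678, -23, 323] [138, 117, 85];(np.int64(322), np.int64(137)) [680, -28, 319] [146, 125, 90];(np.int64(324), np.int64(137)) [678, -34, 324] [165, 140, 101];(np.int64(326), np.int64(137)) [677, -39, 325] [167, 142, 101];(np.int64(328), np.int64(137)) [679, -44, 322] [172, 147, 105];(np.int64(330), np.int64(137)) [680, -50, 319] [174, 149, 107];(np.int64(332), np.int64(137)) [677, -55, 326] [176, 1
[... 23983 characters left out ...]
, 239] [127, 130, 127];(np.int64(370), np.int64(217)) [690, 9, 230] [124, 132, 127];(np.int64(372), np.int64(217)) [697, 11, 236] [132, 133, 130];(np.int64(371), np.int64(218)) [697, 7, 233] [139, 142, 139];(np.int64(373), np.int64(218)) [699, 14, 230] [117, 122, 118];(np.int64(371), np.int64(219)) [696, 8, 226] [142, 144, 141];(np.int64(373), np.int64(219)) [701, 13, 228] [118, 122, 119];(np.int64(372), np.int64(220)) [701, 8, 226] [139, 140, 138];(np.int64(371), np.int64(221)) [698, 7, 218] [160, 160, 156];(np.int64(373), np.int64(221)) [704, 10, 222] [124, 128, 125];(np.int64(374), np.int64(222)) [705, 15, 214] [108, 115, 111];(np.int64(417), np.int64(225)) [800, 122, 212] [89, 132, 115];
```

View pics/ctop.png

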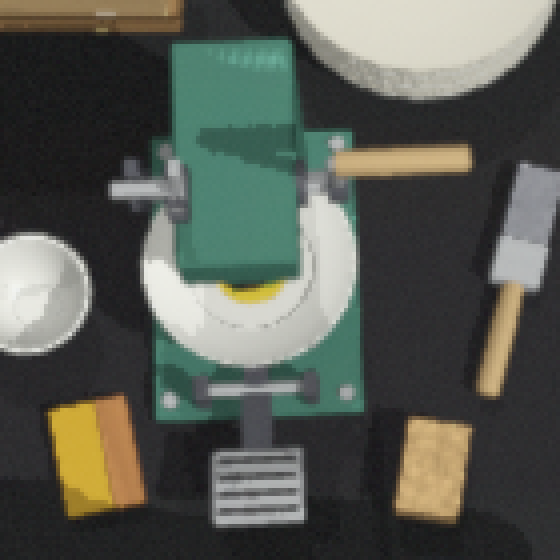

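View pics/cscene.png

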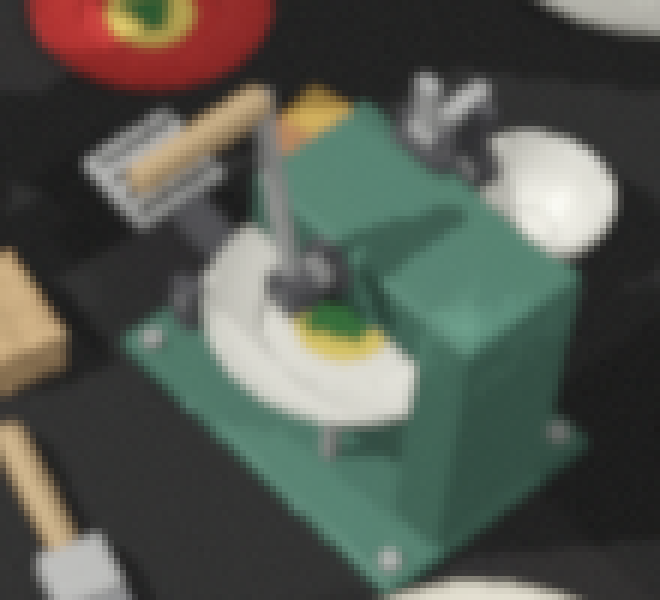

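The crops confirm that the yellow and green decal saucer on the platen belongs to the press. In the top crop the catch is at (185,185), the handle at (400,160) and the treadle plate at (258,487). The only other saucers are off the press. Next I'll refine the press pose.

```bash
python3 - <<'E'
from h import *
for n in("top","scene"):
    f=np.load(n+"0.npz"); P=cloud(f); H=cv2.cvtColor(f["img"],cv2.COLOR_RGB2HSV).astype(int)
    X,Y,Z=P[...,0],P[...,1],P[...,2]
    m=(X>640)&(X<700)&(Y>-90)&(Y<16)&(Z>300)&(Z<345)&(H[...,0]<25)&(H[...,1]>60)
    q=P[m]; l=cv2.fitLine(q[:,:2].astype(np.float32),2,0,.01,.01).ravel()
    print(n,"handle mean",q.mean(0).round(1),"y range",np.percentile(q[:,1],[1,99]).round(1),"ymid x,z",q[abs(q[:,1]+36)<10].mean(0).round(1),"yaw deg",np.degrees(np.arctan(-l[0]/l[1])).round(2))
    m=(X>460)&(X<545)&(Y>20)&(Y<135)&(Z>38)&(Z<75)
    q=P[m&(H[...,1]<60)]; r=cv2.minAreaRect(q[:,:2].astype(np.float32)); print(" treadle",q.mean(0).round(1),np.round(r[0],1),np.round(r[1],1),round(r[2],1), "z front/back",q[q[:,0]<490][:,2].mean().round(1),q[q[:,0]>512][:,2].mean().round(1))
    # head sides: z~205 green points, per-x edges
    m=(H[...,0]>65)&(H[...,0]<95)&(H[...,1]>70)&(abs(Z-205)<6)&(X>640)&(X<800)
    q=P[m]; xs=np.arange(640,800,8); hi=[];lo=[]
    for a in xs:
        s=q[(q[:,0]>=a)&(q[:,0]<a+8)][:,1]
        hi.append(s.max() if len(s) else np.nan); lo.append(s.min() if len(s) else np.nan)
    print(" head lo",np.round(lo),"hi",np.round(hi), "xmin",np.percentile(q[:,0],1).round(1))
    m=(X>660)&(X<705)&(Y>110)&(Y<132)&(Z>255)&(Z<280); print(" paddle top",P[m].mean(0).round(1),P[m].min(0).round(),P[m].max(0).round())
E
```

```text
top handle mean [670.4 -37.3 323.1] y range [-81.1   5.8] ymid x,z [670.1 -36.3 322.8] yaw deg 2.76
 treadle [502.5  74.3  57.8] [507.9  75. ] [73.7 69.7] 1.5 z front/back 62.4 53.2
 head lo [38. 41. 38. 41. 41. 42. 42. 41. 42. 34. 42. 42. 42. 43. 43. 46. 43. 46.
 46. 46.] hi [124. 125. 125. 122. 114. 114. 117. 117. 120. 127. 130. 130. 131. 131.
 131. 131. 131. 132. 132. 132.] xmin 640.8
 paddle top [682.7 121.  267.1] [678. 118. 256.] [689. 125. 272.]
scene handle mean [676.5 -35.  321.3] y range [-78.9   8.4] ymid x,z [676.  -35.3 321.6] yaw deg 2.7
 treadle [507.   73.1  55.6] [507.3  78.5] [72.7 72.8] 2.4 z front/back 60.8 51.4
 head lo [60. 57. 52. 44. 41. 45. 39. 45. 46. 44. 44. 43. 44. 45. 45. 43. 46. 45.
 46. 45.] hi [129. 126. 123. 116. 115. 117. 117. 117. 131. 127. 130. 126. 130. 127.
 125. 125. 126. 127. 133. 133.] xmin 644.1
 paddle top [687.9 123.2 263.9] [680. 118. 255.] [694. 129. 271.]
```

Emit:
carry_out(
  rows=[
    {"x": 0.505, "y": -0.487, "z": 0.05, "rz": -77.1, "claw": 0},
    {"x": 0.505, "y": -0.487, "z": 0.05, "rz": -77.1, "claw": 0},
    {"x": 0.505, "y": -0.487, "z": 0.05, "rz": -77.1, "claw": 0},
    {"x": 0.505, "y": -0.487, "z": 0.05, "rz": -77.1, "claw": 0},
    {"x": 0.505, "y": -0.487, "z": 0.05, "rz": -77.1, "claw": 0},
    {"x": 0.505, "y": -0.487, "z": 0.05, "rz": -77.1, "claw": 0},
    {"x": 0.505, "y": -0.487, "z": 0.05, "rz": -77.1, "claw": 0},
    {"x": 0.505, "y": -0.487, "z": 0.05, "rz": -77.1, "claw": 0},
    {"x": 0.505, "y": -0.487, "z": 0.05, "rz": -77.1, "claw": 0},
    {"x": 0.505, "y": -0.487, "z": 0.05, "rz": -77.1, "claw": 0},
    {"x": 0.505, "y": -0.487, "z": 0.05, "rz": -77.1, "claw": 0},
    {"x": 0.505, "y": -0.487, "z": 0.05, "rz": -77.1, "claw": 0},
    {"x": 0.505, "y": -0.487, "z": 0.05, "rz": -77.1, "claw": 0},
    {"x": 0.505, "y": -0.487, "z": 0.05, "rz": -77.1, "claw": 0},
    {"x": 0.505, "y": -0.487, "z": 0.05, "rz": -77.1, "claw": 0},
    {"x": 0.505, "y": -0.487, "z": 0.05, "rz": -77.1, "claw": 0},
    {"x": 0.505, "y": -0.487, "z": 0.05, "rz": -77.1, "claw": 0},
    {"x": 0.505, "y": -0.487, "z": 0.05, "rz": -77.1, "claw": 0},
    {"x": 0.505, "y": -0.487, "z": 0.101, "rz": -77.1, "claw": 0},
    {"x": 0.505, "y": -0.487, "z": 0.101, "rz": -77.1, "claw": 0},
  ],
)

```text
$.rows[0]: bad value
```

Emit:
carry_out(
  rows=[
    {"x": 0.0416, "y": 0, "z": 0, "rx": 0, "ry": 0, "rz": -7.1, "claw": 0.0},
  ],
)

```text
clock: 0.18
position: [184.0, -520.0, 231.0]
ee_rot: [-3.141, 0.001, 0.389]
wrist_force: [-0.1, 0.0, 0.4]
gripper_width: 75.0
grip_force: 0.0
```

Emit:
carry_out(
  rows=[
    {"x": 0.52, "y": -0.4255, "z": 0.05, "rx": 0, "ry": 0, "rz": -70, "claw": 0},
    {"x": 0.52, "y": -0.4255, "z": 0.05, "rx": 0, "ry": 0, "rz": -70, "claw": 0},
    {"x": 0.52, "y": -0.4255, "z": 0.05, "rx": 0, "ry": 0, "rz": -70, "claw": 0},
    {"x": 0.52, "y": -0.4255, "z": 0.05, "rx": 0, "ry": 0, "rz": -70, "claw": 0},
    {"x": 0.52, "y": -0.4255, "z": 0.05, "rx": 0, "ry": 0, "rz": -70, "claw": 0},
    {"x": 0.52, "y": -0.4255, "z": 0.05, "rx": 0, "ry": 0, "rz": -70, "claw": 0},
    {"x": 0.52, "y": -0.4255, "z": 0.05, "rx": 0, "ry": 0, "rz": -70, "claw": 0},
    {"x": 0.52, "y": -0.4255, "z": 0.05, "rx": 0, "ry": 0, "rz": -70, "claw": 0},
    {"x": 0.52, "y": -0.4255, "z": 0.05, "rx": 0, "ry": 0, "rz": -70, "claw": 0},
    {"x": 0.52, "y": -0.4255, "z": 0.05, "rx": 0, "ry": 0, "rz": -70, "claw": 0},
    {"x": 0.52, "y": -0.4255, "z": 0.05, "rx": 0, "ry": 0, "rz": -70, "claw": 0},
    {"x": 0.52, "y": -0.4255, "z": 0.05, "rx": 0, "ry": 0, "rz": -70, "claw": 0},
    {"x": 0.52, "y": -0.4255, "z": 0.05, "rx": 0, "ry": 0, "rz": -70, "claw": 0},
    {"x": 0.52, "y": -0.4255, "z": 0.05, "rx": 0, "ry": 0, "rz": -70, "claw": 0},
    {"x": 0.52, "y": -0.4255, "z": 0.05, "rx": 0, "ry": 0, "rz": -70, "claw": 0},
    {"x": 0.52, "y": -0.4255, "z": 0.05, "rx": 0, "ry": 0, "rz": -70, "claw": 0},
    {"x": 0.52, "y": -0.4255, "z": 0.05, "rx": 0, "ry": 0, "rz": -70, "claw": 0},
    {"x": 0.52, "y": -0.4255, "z": 0.05, "rx": 0, "ry": 0, "rz": -70, "claw": 0},
    {"x": 0.52, "y": -0.4255, "z": 0.1, "rx": 0, "ry": 0, "rz": -70, "claw": 0},
    {"x": 0.52, "y": -0.4255, "z": 0.1, "rx": 0, "ry": 0, "rz": -70, "claw": 0},
  ],
)

```text
clock: 1.85
position: [501.0, 73.5, 127.6]
ee_rot: [-3.136, 0.0, 1.617]
wrist_force: [-0.8, -0.1, -1.1]
gripper_width: -0.4
grip_force: 0.0
```

Emit:
carry_out(
  rows=[
    {"x": 0, "y": 0, "z": 0.03, "rx": 0, "ry": 0, "rz": 0, "claw": 0},
    {"x": 0, "y": 0, "z": 0.06, "rx": 0, "ry": 0, "rz": 0, "claw": 0},
    {"x": 0, "y": 0, "z": 0.068, "rx": 0, "ry": 0, "rz": 0, "claw": 0},
    {"x": 0, "y": 0, "z": 0.071, "rx": 0, "ry": 0, "rz": 0, "claw": 0},
    {"x": 0, "y": 0, "z": 0.074, "rx": 0, "ry": 0, "rz": 0, "claw": 0},
    {"x": 0, "y": 0, "z": 0.077, "rx": 0, "ry": 0, "rz": 0, "claw": 0},
    {"x": 0, "y": 0, "z": 0.08, "rx": 0, "ry": 0, "rz": 0, "claw": 0},
    {"x": 0, "y": 0, "z": 0.082, "rx": 0, "ry": 0, "rz": 0, "claw": 0},
    {"x": 0, "y": 0, "z": 0.084, "rx": 0, "ry": 0, "rz": 0, "claw": 0},
    {"x": 0, "y": 0, "z": 0.084, "rx": 0, "ry": 0, "rz": 0, "claw": 0},
    {"x": 0, "y": 0, "z": 0.084, "rx": 0, "ry": 0, "rz": 0, "claw": 0},
  ],
)

```text
clock: 2.77
position: [503.4, 74.2, 48.9]
ee_rot: [-3.141, 0.0, 1.618]
wrist_force: [-5.7, -1.8, 9.1]
gripper_width: -0.0
grip_force: 4.5
```

Emit:
carry_out(
  rows=[
    {"x": 0, "y": 0, "z": 0.002, "rx": 0, "ry": 0, "rz": 0, "claw": 0},
    {"x": 0, "y": 0, "z": 0.004, "rx": 0, "ry": 0, "rz": 0, "claw": 0},
    {"x": 0, "y": 0, "z": 0.006, "rx": 0, "ry": 0, "rz": 0, "claw": 0},
    {"x": 0, "y": 0, "z": 0.007, "rx": 0, "ry": 0, "rz": 0, "claw": 0},
    {"x": 0, "y": 0, "z": 0.008, "rx": 0, "ry": 0, "rz": 0, "claw": 0},
    {"x": 0, "y": 0, "z": 0.009, "rx": 0, "ry": 0, "rz": 0, "claw": 0},
    {"x": 0, "y": 0, "z": 0.009, "rx": 0, "ry": 0, "rz": 0, "claw": 0},
    {"x": 0, "y": 0, "z": 0.009, "rx": 0, "ry": 0, "rz": 0, "claw": 0},
  ],
)

```text
clock: 3.43
position: [503.3, 74.3, 40.0]
ee_rot: [-3.141, 0.0, 1.618]
wrist_force: [-7.1, -1.8, 11.5]
gripper_width: -0.2
grip_force: 6.2
```

Emit:
carry_out(
  rows=[
    {"x": 0, "y": 0, "z": 0.001, "rx": 0, "ry": 0, "rz": 0, "claw": 0},
    {"x": 0, "y": 0, "z": 0.002, "rx": 0, "ry": 0, "rz": 0, "claw": 0},
    {"x": 0, "y": 0, "z": 0.002, "rx": 0, "ry": 0, "rz": 0, "claw": 0},
    {"x": 0, "y": 0, "z": 0.002, "rx": 0, "ry": 0, "rz": 0, "claw": 0},
  ],
)

```text
clock: 3.77
position: [503.4, 74.3, 39.3]
ee_rot: [-3.141, 0.0, 1.618]
wrist_force: [-14.2, -1.9, 32.6]
gripper_width: -0.1
grip_force: 16.6
```

Emit:
carry_out(
  rows=[
    {"x": 0, "y": 0, "z": -0.006, "rx": 0, "ry": 0, "rz": 0, "claw": 0},
    {"x": 0, "y": 0, "z": -0.014, "rx": 0, "ry": 0, "rz": 0, "claw": 0},
    {"x": 0, "y": 0, "z": -0.022, "rx": 0, "ry": 0, "rz": 0, "claw": 0},
    {"x": 0, "y": 0, "z": -0.04, "rx": 0, "ry": 0, "rz": 0, "claw": 0},
    {"x": 0, "y": 0, "z": -0.08, "rx": 0, "ry": 0, "rz": 0, "claw": 0},
    {"x": 0, "y": 0, "z": -0.12, "rx": 0, "ry": 0, "rz": 0, "claw": 0},
    {"x": 0.01, "y": 0, "z": -0.16, "rx": 0, "ry": 0, "rz": 0, "claw": 0},
    {"x": 0.03, "y": 0.01, "z": -0.2, "rx": 0, "ry": 0, "rz": 0, "claw": 0},
    {"x": 0.05, "y": 0.02, "z": -0.235, "rx": 0, "ry": 0, "rz": 0, "claw": 0},
    {"x": 0.065, "y": 0.04, "z": -0.264, "rx": 0, "ry": 0, "rz": 0, "claw": 0},
    {"x": 0.065, "y": 0.08, "z": -0.264, "rx": 0, "ry": 0, "rz": 0, "claw": 0},
    {"x": 0.065, "y": 0.12, "z": -0.264, "rx": 0, "ry": 0, "rz": 0, "claw": 0},
    {"x": 0.065, "y": 0.155, "z": -0.264, "rx": 0, "ry": 0, "rz": 0, "claw": 0},
    {"x": 0.065, "y": 0.184, "z": -0.264, "rx": 0, "ry": 0, "rz": 0, "claw": 0},
    {"x": 0.065, "y": 0.184, "z": -0.264, "rx": 0, "ry": 0, "rz": 0, "claw": 0},
    {"x": 0.065, "y": 0.184, "z": -0.264, "rx": 0, "ry": 0, "rz": 0, "claw": 0},
    {"x": 0.065, "y": 0.184, "z": -0.264, "rx": 0, "ry": 0, "rz": 0, "claw": 0},
  ],
)

```text
clock: 5.18
position: [683.7, 147.9, 300.8]
ee_rot: [-3.141, -0.0, 1.617]
wrist_force: [-0.0, -0.2, 0.6]
gripper_width: 0.2
grip_force: 0.0
```

```bash
python3 - <<'E'
from h import *
print(state()["position"],state()["wrist_force"])
f=grab("scene"); np.savez("scene1.npz",**f)
cv2.imwrite("pics/c1.png",cv2.resize(f["img"][150:280,320:450],(600,600),interpolation=3)[:,:,::-1])
a=np.load("scene0.npz")
for F in(a,f):
    P=cloud(F); H=cv2.cvtColor(F["img"],cv2.COLOR_RGB2HSV)
    d=np.hypot(P[...,0]-673,P[...,1]-83); m=(P[...,2]>62)&(P[...,2]<115)&(H[...,1]<40)&(H[...,2]>140)&(d<90)
    q=P[m]; print(m.sum(),q.mean(0).round(1),np.percentile(q[:,2],[5,50,95]).round(1))
E
```

```text
[683.73155015 147.92952639 300.75479671] [-0.0428531  -0.17565683  0.57805887]
466 [674.8  46.9  72.5] [64.2 72.4 81.9]
458 [675.7  44.9  86.9] [78.2 86.7 96.1]
```

View pics/c1.png

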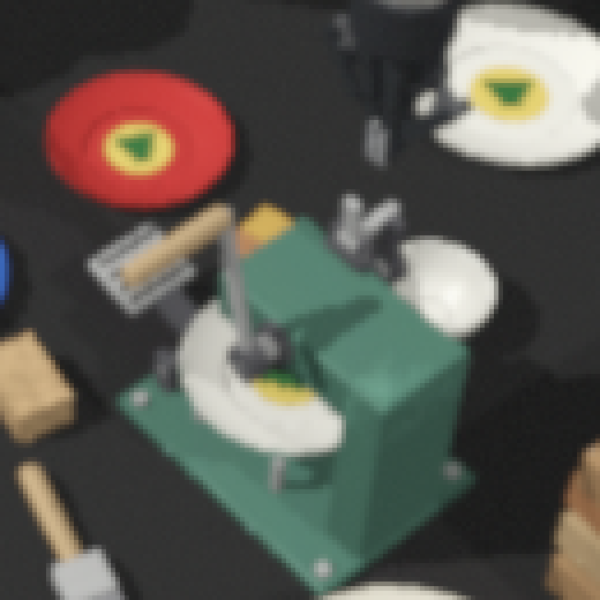

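The saucer's surface rose 14.4 mm and it is still on the platen, so the platen is up. In the crop the catch paddle is at (350,210) and the gripper hangs above it. Now I'll flip the catch.

Emit:
carry_out(
  rows=[
    {"x": 0, "y": 0, "z": 0.03, "rx": 0, "ry": 0, "rz": 0, "claw": 0},
    {"x": 0, "y": 0, "z": 0.054, "rx": 0, "ry": 0, "rz": 0, "claw": 0},
    {"x": 0, "y": 0, "z": 0.054, "rx": 0, "ry": 0, "rz": 0, "claw": 0},
    {"x": -0.008, "y": 0, "z": 0.054, "rx": 0, "ry": 0, "rz": 0, "claw": 0},
    {"x": -0.012, "y": 0, "z": 0.054, "rx": 0, "ry": 0, "rz": 0, "claw": 0},
    {"x": -0.016, "y": 0, "z": 0.054, "rx": 0, "ry": 0, "rz": 0, "claw": 0},
    {"x": -0.02, "y": 0, "z": 0.054, "rx": 0, "ry": 0, "rz": 0, "claw": 0},
    {"x": -0.024, "y": 0, "z": 0.054, "rx": 0, "ry": 0, "rz": 0, "claw": 0},
    {"x": -0.028, "y": 0, "z": 0.054, "rx": 0, "ry": 0, "rz": 0, "claw": 0},
    {"x": -0.032, "y": 0, "z": 0.054, "rx": 0, "ry": 0, "rz": 0, "claw": 0},
    {"x": -0.036, "y": 0, "z": 0.055, "rx": 0, "ry": 0, "rz": 0, "claw": 0},
    {"x": -0.04, "y": 0, "z": 0.055, "rx": 0, "ry": 0, "rz": 0, "claw": 0},
  ],
)

```text
clock: 6.23
position: [686.2, 107.5, 245.3]
ee_rot: [3.142, 0.0, 1.617]
wrist_force: [-0.5, 2.0, 0.6]
gripper_width: 0.0
grip_force: 0.7
```

Contact force of 2 N, as expected. I'll continue along the arc.

Emit:
carry_out(
  rows=[
    {"x": -0.004, "y": 0, "z": 0.002, "rx": 0, "ry": 0, "rz": 0, "claw": 0},
    {"x": -0.008, "y": 0, "z": 0.004, "rx": 0, "ry": 0, "rz": 0, "claw": 0},
    {"x": -0.011, "y": 0, "z": 0.007, "rx": 0, "ry": 0, "rz": 0, "claw": 0},
    {"x": -0.014, "y": 0, "z": 0.009, "rx": 0, "ry": 0, "rz": 0, "claw": 0},
    {"x": -0.014, "y": 0, "z": 0.012, "rx": 0, "ry": 0, "rz": 0, "claw": 0},
    {"x": -0.014, "y": 0, "z": 0.014, "rx": 0, "ry": 0, "rz": 0, "claw": 0},
    {"x": -0.014, "y": 0, "z": 0.016, "rx": 0, "ry": 0, "rz": 0, "claw": 0},
    {"x": -0.014, "y": 0, "z": 0.017, "rx": 0, "ry": 0, "rz": 0, "claw": 0},
    {"x": -0.014, "y": 0, "z": 0.018, "rx": 0, "ry": 0, "rz": 0, "claw": 0},
    {"x": -0.014, "y": 0, "z": 0.018, "rx": 0, "ry": 0, "rz": 0, "claw": 0},
  ],
)

```text
clock: 7.07
position: [686.8, 94.1, 227.1]
ee_rot: [-3.141, -0.0, 1.618]
wrist_force: [0.0, -0.3, 0.1]
gripper_width: -0.0
grip_force: 0.0
```

Emit:
carry_out(
  rows=[
    {"x": 0, "y": 0, "z": 0.001, "rx": 0, "ry": 0, "rz": 0, "claw": 0},
    {"x": 0, "y": 0, "z": 0.002, "rx": 0, "ry": 0, "rz": 0, "claw": 0},
    {"x": 0, "y": 0, "z": 0.002, "rx": 0, "ry": 0, "rz": 0, "claw": 0},
  ],
)

```text
clock: 7.32
position: [686.9, 94.1, 226.1]
ee_rot: [3.141, 0.0, 1.618]
wrist_force: [-2.4, -1.9, 5.4]
gripper_width: -0.3
grip_force: 2.9
```

```bash
python3 - <<'E'
from h import *
f=grab("scene"); np.savez("scene2.npz",**f)
cv2.imwrite("pics/c2.png",cv2.resize(f["img"][160:240,350:430],(600,600),interpolation=3)[:,:,::-1])
E
```

```text
(no output)
```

View pics/c2.png

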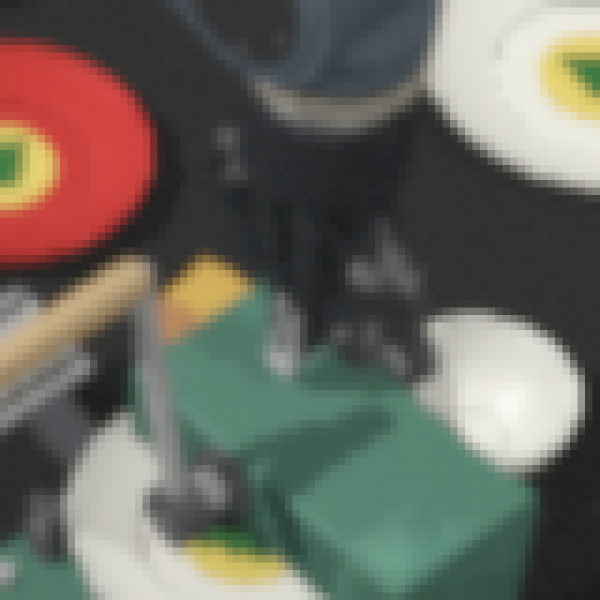

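The catch bar now stands up, at crop pixel (385,240) beside the finger. The force rises stiffly with the paddle level, so the catch is at its stop. Next I'll lift and go over the handle.

Emit:
carry_out(
  rows=[
    {"x": 0, "y": 0, "z": -0.02, "rx": 0, "ry": 0, "rz": 0, "claw": 0},
    {"x": 0, "y": 0, "z": -0.06, "rx": 0, "ry": 0, "rz": 0, "claw": 0},
    {"x": 0, "y": 0, "z": -0.1, "rx": 0, "ry": 0, "rz": 0, "claw": 0},
    {"x": 0, "y": 0, "z": -0.14, "rx": 0, "ry": 0, "rz": 0, "claw": 0.05},
    {"x": 0, "y": 0, "z": -0.142, "rx": 0, "ry": 0, "rz": 0, "claw": 0.05},
    {"x": -0.04, "y": -0.01, "z": -0.142, "rx": 0, "ry": 0, "rz": 0, "claw": 0.05},
    {"x": -0.08, "y": -0.02, "z": -0.142, "rx": 0, "ry": 0, "rz": 0, "claw": 0.05},
    {"x": -0.12, "y": -0.02, "z": -0.142, "rx": 0, "ry": 0, "rz": 0, "claw": 0.05},
    {"x": -0.132, "y": -0.02, "z": -0.142, "rx": 0, "ry": 0, "rz": 0, "claw": 0.05},
    {"x": -0.132, "y": -0.02, "z": -0.142, "rx": 0, "ry": 0, "rz": 0, "claw": 0.05},
    {"x": -0.132, "y": -0.02, "z": -0.142, "rx": 0, "ry": 0, "rz": 0, "claw": 0.05},
    {"x": -0.132, "y": -0.02, "z": -0.142, "rx": 0, "ry": 0, "rz": 0, "claw": 0.05},
  ],
)

```text
clock: 8.37
position: [673.1, -37.5, 367.1]
ee_rot: [-3.141, -0.001, 1.618]
wrist_force: [-0.1, 0.5, 1.0]
gripper_width: 50.0
grip_force: 0.0
```

```bash
python3 - <<'E'
from h import *
f=grab("scene"); P=cloud(f); np.savez("scene3.npz",**f)
X,Y,Z=P[...,0],P[...,1],P[...,2]; H=cv2.cvtColor(f["img"],cv2.COLOR_RGB2HSV)
m=(X>640)&(X<710)&(Y>-95)&(Y<20)&(Z>290)&(Z<345)&(H[...,0]<25)&(H[...,1]>60)
print("handle",m.sum(),P[m].mean(0).round(1),np.percentile(P[m][:,1],[1,99]))
m=(X>660)&(X<715)&(Y>60)&(Y<180)&(Z>212)&(Z<300)
for a in range(65,180,10):
    s=m&(Y>=a)&(Y<a+10)
    if s.any(): print(a,s.sum(),P[s].mean(0).round(),P[s][:,2].max().round(), P[s][:,0].min().round())
cv2.imwrite("pics/c3.png",cv2.resize(f["img"][150:250,330:430],(600,600),interpolation=3)[:,:,::-1])
E
```

```text
handle 120 [677.5 -39.2 320.3] [-79.09766286  12.78273169]
65 1 [662.  68. 214.] 214.0 662.0
75 2 [692.  83. 223.] 224.0 688.0
85 14 [689.  88. 225.] 230.0 682.0
95 12 [690.  99. 228.] 233.0 681.0
105 10 [688. 110. 227.] 232.0 680.0
115 59 [689. 121. 235.] 275.0 670.0
125 28 [692. 129. 238.] 269.0 672.0
135 2 [699. 136. 224.] 227.0 698.0
145 16 [700. 152. 224.] 236.0 693.0
155 16 [701. 159. 228.] 240.0 691.0
```

View pics/c3.png

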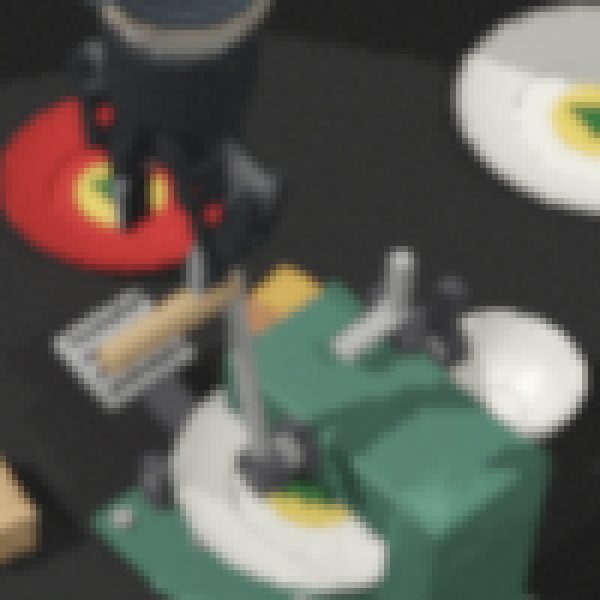

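The catch is fully over: the paddle lies level at (360,335) and the bar stands at (400,270). The handle is where it was, under the open fingers. I'll descend and grip.

Emit:
carry_out(
  rows=[
    {"x": 0, "y": 0, "z": 0.02, "rx": 0, "ry": 0, "rz": 0, "claw": 0.05},
    {"x": 0, "y": 0, "z": 0.04, "rx": 0, "ry": 0, "rz": 0, "claw": 0.05},
    {"x": 0, "y": 0, "z": 0.06, "rx": 0, "ry": 0, "rz": 0, "claw": 0.05},
    {"x": 0, "y": 0, "z": 0.071, "rx": 0, "ry": 0, "rz": 0, "claw": 0.05},
    {"x": 0, "y": 0, "z": 0.071, "rx": 0, "ry": 0, "rz": 0, "claw": 0.05},
    {"x": 0, "y": 0, "z": 0.071, "rx": 0, "ry": 0, "rz": 0, "claw": 0.05},
    {"x": 0, "y": 0, "z": 0.071, "rx": 0, "ry": 0, "rz": 0, "claw": 0.03},
    {"x": 0, "y": 0, "z": 0.071, "rx": 0, "ry": 0, "rz": 0, "claw": 0.022},
    {"x": 0, "y": 0, "z": 0.071, "rx": 0, "ry": 0, "rz": 0, "claw": 0.016},
    {"x": 0, "y": 0, "z": 0.071, "rx": 0, "ry": 0, "rz": 0, "claw": 0.01},
    {"x": 0, "y": 0, "z": 0.071, "rx": 0, "ry": 0, "rz": 0, "claw": 0.0},
    {"x": 0, "y": 0, "z": 0.071, "rx": 0, "ry": 0, "rz": 0, "claw": 0.0},
    {"x": 0, "y": 0, "z": 0.071, "rx": 0, "ry": 0, "rz": 0, "claw": 0.0},
  ],
)

```text
clock: 9.5
position: [672.1, -38.9, 297.4]
ee_rot: [-3.14, 0.0, 1.617]
wrist_force: [-9.2, 0.7, 4.6]
gripper_width: 16.2
grip_force: 58.3
```

Emit:
carry_out(
  rows=[
    {"x": 0, "y": -0.0065, "z": 0.002, "rx": 0, "ry": 0, "rz": 0, "claw": 0},
    {"x": 0, "y": -0.0128, "z": 0.0041, "rx": 0, "ry": 0, "rz": 0, "claw": 0},
    {"x": 0, "y": -0.0191, "z": 0.0068, "rx": 0, "ry": 0, "rz": 0, "claw": 0},
    {"x": 0, "y": -0.0252, "z": 0.0095, "rx": 0, "ry": 0, "rz": 0, "claw": 0},
    {"x": 0, "y": -0.0312, "z": 0.0128, "rx": 0, "ry": 0, "rz": 0, "claw": 0},
    {"x": 0, "y": -0.037, "z": 0.0162, "rx": 0, "ry": 0, "rz": 0, "claw": 0},
    {"x": 0, "y": -0.037, "z": 0.0162, "rx": 0, "ry": 0, "rz": 0, "claw": 0},
    {"x": 0, "y": -0.037, "z": 0.0162, "rx": 0, "ry": 0, "rz": 0, "claw": 0},
  ],
)

```text
clock: 10.17
position: [636.5, -40.7, 282.2]
ee_rot: [3.138, 0.001, 1.617]
wrist_force: [-0.6, 0.2, 8.0]
gripper_width: 16.3
grip_force: 58.7
```

Emit:
carry_out(
  rows=[
    {"x": 0, "y": -0.0056, "z": 0.0038, "rx": 0, "ry": 0, "rz": 0, "claw": 0},
    {"x": 0, "y": -0.011, "z": 0.0078, "rx": 0, "ry": 0, "rz": 0, "claw": 0},
    {"x": 0, "y": -0.0162, "z": 0.012, "rx": 0, "ry": 0, "rz": 0, "claw": 0},
    {"x": 0, "y": -0.0212, "z": 0.0165, "rx": 0, "ry": 0, "rz": 0, "claw": 0},
    {"x": 0, "y": -0.026, "z": 0.0213, "rx": 0, "ry": 0, "rz": 0, "claw": 0},
    {"x": 0, "y": -0.0305, "z": 0.0264, "rx": 0, "ry": 0, "rz": 0, "claw": 0},
    {"x": 0, "y": -0.0348, "z": 0.0316, "rx": 0, "ry": 0, "rz": 0, "claw": 0},
    {"x": 0, "y": -0.0388, "z": 0.0371, "rx": 0, "ry": 0, "rz": 0, "claw": 0},
    {"x": 0, "y": -0.0425, "z": 0.0427, "rx": 0, "ry": 0, "rz": 0, "claw": 0},
    {"x": 0, "y": -0.046, "z": 0.0485, "rx": 0, "ry": 0, "rz": 0, "claw": 0},
    {"x": 0, "y": -0.0491, "z": 0.0544, "rx": 0, "ry": 0, "rz": 0, "claw": 0},
    {"x": 0, "y": -0.0519, "z": 0.0605, "rx": 0, "ry": 0, "rz": 0, "claw": 0},
    {"x": 0, "y": -0.0519, "z": 0.0605, "rx": 0, "ry": 0, "rz": 0, "claw": 0},
    {"x": 0, "y": -0.0519, "z": 0.0605, "rx": 0, "ry": 0, "rz": 0, "claw": 0},
  ],
)

```text
clock: 11.33
position: [583.1, -43.5, 220.8]
ee_rot: [-3.139, 0.001, 1.617]
wrist_force: [-12.8, -3.4, 12.1]
gripper_width: 16.1
grip_force: 59.3
```

Emit:
carry_out(
  rows=[
    {"x": 0, "y": -0.0035, "z": 0.0063, "rx": 0, "ry": 0, "rz": 0, "claw": 0},
    {"x": 0, "y": -0.0058, "z": 0.0127, "rx": 0, "ry": 0, "rz": 0, "claw": 0},
    {"x": 0, "y": -0.0076, "z": 0.0191, "rx": 0, "ry": 0, "rz": 0, "claw": 0},
    {"x": 0, "y": -0.009, "z": 0.0256, "rx": 0, "ry": 0, "rz": 0, "claw": 0},
    {"x": 0, "y": -0.0095, "z": 0.029, "rx": 0, "ry": 0, "rz": 0, "claw": 0},
    {"x": 0, "y": -0.01, "z": 0.031, "rx": 0, "ry": 0, "rz": 0, "claw": 0},
    {"x": 0, "y": -0.01, "z": 0.032, "rx": 0, "ry": 0, "rz": 0, "claw": 0},
    {"x": 0, "y": -0.01, "z": 0.032, "rx": 0, "ry": 0, "rz": 0, "claw": 0},
    {"x": 0, "y": -0.01, "z": 0.032, "rx": 0, "ry": 0, "rz": 0, "claw": 0},
  ],
)

```text
clock: 12.08
position: [573.6, -44.0, 188.9]
ee_rot: [-3.14, 0.001, 1.618]
wrist_force: [-9.9, -3.1, 9.2]
gripper_width: 15.9
grip_force: 59.2
```

Emit:
carry_out(
  rows=[
    {"x": 0, "y": -0.0005, "z": 0.001, "rx": 0, "ry": 0, "rz": 0, "claw": 0},
    {"x": 0, "y": -0.0005, "z": 0.002, "rx": 0, "ry": 0, "rz": 0, "claw": 0},
    {"x": 0, "y": -0.0005, "z": 0.002, "rx": 0, "ry": 0, "rz": 0, "claw": 0},
    {"x": 0, "y": -0.0005, "z": 0.002, "rx": 0, "ry": 0, "rz": 0, "claw": 0},
  ],
)

```text
clock: 12.42
position: [573.5, -44.0, 187.7]
ee_rot: [3.142, 0.001, 1.618]
wrist_force: [-11.1, -3.0, 15.7]
gripper_width: 16.5
grip_force: 59.7
```

Emit:
carry_out(
  rows=[
    {"x": 0, "y": -0.0005, "z": 0.001, "rx": 0, "ry": 0, "rz": 0, "claw": 0},
    {"x": 0, "y": -0.0005, "z": 0.002, "rx": 0, "ry": 0, "rz": 0, "claw": 0},
    {"x": 0, "y": -0.0005, "z": 0.002, "rx": 0, "ry": 0, "rz": 0, "claw": 0},
    {"x": 0, "y": -0.0005, "z": 0.002, "rx": 0, "ry": 0, "rz": 0, "claw": 0},
  ],
)

```text
clock: 12.75
position: [573.5, -44.1, 186.9]
ee_rot: [3.14, 0.002, 1.618]
wrist_force: [-12.7, -1.4, 24.8]
gripper_width: 15.9
grip_force: 60.8
```

```bash
python3 - <<'E'
from h import *
print(state()["position"],state()["wrist_force"])
f=grab("scene"); np.savez("scene4.npz",**f); P=cloud(f)
cv2.imwrite("pics/c4.png",cv2.resize(f["img"][160:280,320:440],(600,600),interpolation=3)[:,:,::-1])
X,Y,Z=P[...,0],P[...,1],P[...,2]; H=cv2.cvtColor(f["img"],cv2.COLOR_RGB2HSV)
m=(X>530)&(X<620)&(Y>-110)&(Y<20)&(Z>180)&(Z<235)&(H[...,0]<25)&(H[...,1]>60); print("handle",m.sum(),P[m].mean(0).round(1),np.percentile(P[m][:,2],[10,90]))
d=np.hypot(X-673,Y-83); m=(Z>62)&(Z<115)&(H[...,1]<40)&(H[...,2]>140)&(d<90); print("saucer",m.sum(),P[m].mean(0).round(1))
E
```

```text
[573.54234093 -44.11240957 186.93646447] [-12.70965274  -1.41776822  24.78990998]
handle 55 [578.5 -67.6 212.4] [207.2731074  216.47401505]
saucer 425 [681.2  43.2  86.5]
```

View pics/c4.png

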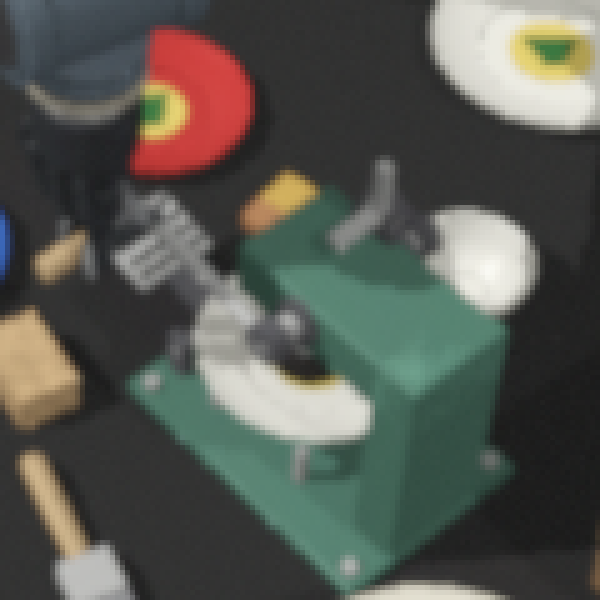

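The pad (black, crop (310,365)) is on the saucer. The saucer is still on the raised platen, and the handle centre is at about 206 mm. One last small push will confirm the stop.

Emit:
carry_out(
  rows=[
    {"x": 0, "y": -0.0005, "z": 0.001, "rx": 0, "ry": 0, "rz": 0, "claw": 0},
    {"x": 0, "y": -0.0005, "z": 0.0015, "rx": 0, "ry": 0, "rz": 0, "claw": 0},
    {"x": 0, "y": -0.0005, "z": 0.0015, "rx": 0, "ry": 0, "rz": 0, "claw": 0},
    {"x": 0, "y": -0.0005, "z": 0.0015, "rx": 0, "ry": 0, "rz": 0, "claw": 0},
    {"x": 0, "y": -0.0005, "z": 0.0015, "rx": 0, "ry": 0, "rz": 0, "claw": 0},
    {"x": 0, "y": -0.0005, "z": 0.0015, "rx": 0, "ry": 0, "rz": 0, "claw": 0},
  ],
)

```text
clock: 13.3
position: [573.6, -44.2, 186.4]
ee_rot: [3.138, 0.002, 1.618]
wrist_force: [-13.6, -1.1, 32.1]
gripper_width: 16.1
grip_force: 61.5
```

```bash
python3 -c "
from h import *
print(sign_off())"
```

```text
the job is handed in; nothing more can be done
None
```

I handed the job in at 13.3 s: the treadle went to its stop and the platen stayed up, the catch is flipped right over, and the gripper holds the lever at its stop with the pad on the saucer; sign-off returned no verdict.

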